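# Third click from the stop, then hang the blank

## Task

Swing the swivel of the carving stand by feel into its third click, counted counter-clockwise (seen from above) from the clockwise stop, so that the plunger has dropped in, and let go of it there. Then hang the drilled blank on the two pins of the tilted faceplate, straight long edge downhill and fully home against the plate, and let go. Leave the undrilled blank and the tools lying about as they are.

Things in the scene. Friction and masses are not known exactly. Their poses are not given: they have to be found in the camera images.
- stand: Fixed grey base of the carving stand: flange 196 mm across, 14 mm thick, bolt ears reaching 128 mm from the axis, drum 148 mm across up to 38 mm, two upright lugs (to 54 mm high) on the flange that stop the lever at either end of its swing. Origin on the swivel axis at bench level, z up. Its -x axis points along the lever when the lever is against the clockwise stop.
- swivel (a joint): Swivel angle about the vertical axis, rad, 0 at the clockwise stop, counter-clockwise from above positive, up to 1.92. Starts from 0.03 to 0.75. Clicks come every 0.524 rad (30 degrees) but are unmarked: the first lies anywhere from 0.10 to 0.42, so the third from 1.15 to 1.47. Between clicks it drags with 1 to 4 N at the grip and stays where left; pushing it out of a click takes about 11 N.
- plunger (a joint): Travel of the stand's sprung index plunger (dark head in a small housing at the rear of the base), m: 0 to 0.0007 when it has dropped into a click, 0.002 to 0.0035 when it rides between clicks. It drops in as the swivel is swung slowly across a click, within about 0.04 rad of its middle; the swivel then resists in both directions.
- lever_grip (a point): Middle of the upright dark-wood grip at the end of the swivel's lever: round, 26 mm thick from 70 to 118 mm above the bench (thinner foot from 52, top at 121). This point is 92 mm above the bench and 140 mm from the swivel axis. The lever bar below is 22 mm wide, 42 to 52 mm above the bench. Nothing stands above the grip.
- face (a point): Centre of the front face of the steel faceplate on the swivel, a bar 150 long, 44 wide, 12 thick; 225 mm above the bench, 25 mm from the swivel axis. z: outward normal, 30 degrees from vertical; y: level along the bar; x: up the slope. It faces (downhill) 60 degrees clockwise of the lever seen from above. The blank overhangs both long edges by 10 mm, with open space behind.
- pin_left (a point): Root of one of the two round steel pins, on the face at y = +55 mm, x = 0. The pins stand square to the face, 10 mm thick, 27 mm long, tips chamfered 1 mm.
- pin_right (a point): Root of the other pin, on the face at y = -55 mm, x = 0.
- blank_center (a point): Centre (half-way up) of the drilled blank, a pale board lying flat, 190 long (y), 64 wide (x), 22 mm thick (z), 0.2 kg. Its -x long edge is straight; on the +x side both ends are cut obliquely from 72 mm off centre. Long edges parallel over the middle 144 mm. Two through holes of 11.6 mm. When hung its axes match those of face: z outward, straight edge (-x) downhill.
- hole_left (a point): Centre of the blank's hole at y = +55 mm, x = 0, at its underside (this face goes against the plate); belongs on pin_left.
- hole_right (a point): Centre of the blank's hole at y = -55 mm, x = 0, at its underside; belongs on pin_right.
- plain_center (a point): Centre of a second blank of the same wood, shape and size but without holes, lying flat. To be left where it is.
- whetstone: Grey whetstone on a dark wooden base, 205 x 62 x 36 mm, origin at the centre of its underside. To be left where it is.
- mallet: Turned wooden carver's mallet standing on its head, 90 mm thick, 234 mm tall, origin at the centre of its underside. To be left where it is.
- try_square: Try square lying flat: wooden stock 110 x 20 x 18 mm, steel blade reaching 160 mm from it, origin under the stock's centre. To be left where it is.
There are look-alikes about, which are no part of the job. Leave any pink look-alike of the part that bears blank_center alone.

How it is judged:
By the outcome, as a careful person would: the job done as asked, in the order asked, and still so for the second after the job is handed in, with the robot touching nothing.
It also fails if it takes over 72 s, if anything falls off the work surface, if the arm or the gripper's body presses on something with over 40 N, if the wrist force passes 120 N, or if a joint passes its speed limit or range.

## Robot

A 7-joint arm with a two-finger parallel gripper is mounted at the origin on the work surface. World frame = base frame: x ahead of the robot, y to its left, z up, the work surface at z = 0. Lengths are in m, angles in rad, forces in N, time in s.
With the tool pointing down it reaches from about 0.425 to 0.875 m from the base axis. Payload 4.7 kg.
Tool frame: the origin (TCP) lies on the centre line of the jaws, within the pads' length; the fingertips stand ahead of it and the grasp point (between the pads) lies 2 mm behind it (nose_length is the z of the fingertips in the tool frame, in m); z points along the fingers, y is the line along which they close (so a half turn about z gives the same grasp; the last joint's range is limited). The gripper opens to 87 mm and grips with 3 to 60 N. Pads are 19 mm wide; open, the fingers measure 117 mm over their backs; the gripper's body (75 mm by 190 mm) begins 51 mm behind the grasp point.
Start: joints at [-1.23, 0.321, -0.07, 1.45, 0.023, 1.371, -0.057], TCP at [0.209, 0.616, 0.24] pointing down, gripper open.
Joint ranges: [-2.86, 2.86], [-0.3, 2.09], [-1.38, 1.24], [0.06, 2.45], [-1.56, 4.7], [0.09, 2.05], [-2.69, 2.69]. Speed limits (rad/s): [2.57, 2.57, 3.14, 3.14, 3.14, 3.14, 3.14].

## Interface

Orientations are given as a rotation vector (axis times angle).
In Python, from bench import * gives the robot as it stands.
- The arm moves only by the tool send_rows, never from a script. Its arguments are lists of equal length, an entry for each row: "xyz": the shift along the tool's x, y, z in mm, a list of three; "dr": the turn, a rotation vector about the tool's x, y, z in rad, a list of three. A call has exactly 10 rows; each row is the pose to reach, as a shift and turn from the pose commanded when the call began, along the tool's axes at that moment; what a row does not reach only later rows make up. A row lasts 1/12 s, in which the tool goes at most 41.7 mm and 7.16 degrees, less where a joint would pass 70% of its speed; a pose out of reach is approached as far as the arm can. A call with a gripper value outside its range is refused whole. "jaw" is the finger opening in mm, from 0 to 87, set as the call begins (left out, the last holds). The fingers move at their own pace and stop on an object; "grip_force" is the grip in N (left out, the last holds). Time passes only in rows, so rows that repeat a pose let the fingers close, or fill a call up. It gives the time, the measured TCP pose, the force, the opening and the grip force at its end, in the units of the state.
- get_state(): the state, without advancing time (a new reading comes with each control period).
- get_image(name): name is "side" or "top" or "wrist"; returns the picture (384x512x3 uint8, red, green, blue); there is no depth.
- calibration(name): a dict with "vfov" (degrees; the focal length in pixels is half the picture's height over the tangent of half this angle, whatever the lens; pixels are square), "cx", "cy" (the principal point, pixels), "k1" (the pictures are not rectified: a ray, as slopes to the right and down, at radius r is drawn at 1 + k1 r^2 times it, then the intrinsics apply), "rvec" (rotation vector, rad) and "tvec" (3), from world to camera coordinates, as OpenCV has them; the wrist camera has in their place "hand_eye" (4x4, takes a point from camera to tool coordinates, whose origin is the TCP and whose axes are the flange's). Camera axes: x right, y down, z forward; pixel columns grow to the right and rows downward; lengths in m; the calibration is good to about 2 mm. A picture is of the moment at which its call begins: read the wrist's pose just before it. calibration takes no time and is no camera call.
- close_job(): hands the job in; it is judged then, once.
The state is a dict: "time": time; "joint_positions": joint angles; "qd": joint speeds; "joint_torque": joint torques, N m; "position": TCP position; "tool_rot": TCP orientation; "ft_force": force on the tool from outside, world axes, zero at the start; "torque": the same for the moment, N m; "grip_width": opening from 0.0 (shut) to 1.0 (fully open); "grip_force": force on a finger pad.
Only numpy, scipy, OpenCV 4.12 (cv2) and the standard library are available. Lean on these libraries where they do the work, as an engineer would, in place of code of your own. Each camera call takes 0.05 s, during which the arm holds its last target. There are 200 camera calls.

## Working session

There is one attempt and no reset: what is moved stays moved. The work goes in short steps, Python scripts to look and compute and a tool call to move; the robot and the scene stay as the last step left them, time stands still between calls to the robot, and variables do not carry over. Pictures are saved under pics/ and viewed, at most 10 in all, crops included, and the job is handed in when it is done.

Besides the shell and the picture viewer there is one more tool, called after "Request:" as name(argument=value, ...) on one line, values as JSON. send_rows: Moves the arm, as the interface text tells. Its arguments: {"type":"object","properties":{"xyz":{"type":"array"},"dr":{"type":"array"},"jaw":{"type":"number"},"grip_force":{"type":"number"}},"required":["xyz","dr"]}

```bash
mkdir -p pics; ls; cat > h.py <<'E'
import numpy as np, cv2
from scipy.spatial.transform import Rotation as R
from bench import *
def cam(name, st=None):
    c=calibration(name); f=192/np.tan(np.radians(c["vfov"])/2)
    if name=="wrist":
        T=np.eye(4);T[:3,:3]=R.from_rotvec(st["tool_rot"]).as_matrix();T[:3,3]=st["position"]
        T=T@np.array(c["hand_eye"]); Rc=T[:3,:3];o=T[:3,3]
    else:
        Rw=R.from_rotvec(np.ravel(c["rvec"])).as_matrix();Rc=Rw.T;o=-Rw.T@np.ravel(c["tvec"])
    return dict(f=f,cx=c["cx"],cy=c["cy"],k=c["k1"],R=Rc,o=o)
def ray(C,u,v):
    x=(u-C["cx"])/C["f"];y=(v-C["cy"])/C["f"];rd=np.hypot(x,y);r=rd
    for _ in range(30): r=rd/(1+C["k"]*r*r)
    s=1/(1+C["k"]*r*r)
    return C["o"],C["R"]@np.array([x*s,y*s,1])
def plane(C,u,v,z):
    o,d=ray(C,u,v);return o+d*(z-o[2])/d[2]
def proj(C,p):
    q=C["R"].T@(np.asarray(p,float)-C["o"]);x,y=q[:2]/q[2];s=1+C["k"]*(x*x+y*y)
    return np.array([C["f"]*x*s+C["cx"],C["f"]*y*s+C["cy"]])
def tri(C1,p1,C2,p2):
    o1,d1=ray(C1,*p1);o2,d2=ray(C2,*p2)
    A=np.stack([d1,-d2],1);t=np.linalg.lstsq(A,o2-o1,rcond=None)[0]
    a=o1+d1*t[0];b=o2+d2*t[1];return (a+b)/2,np.linalg.norm(a-b)
def save(n,im): cv2.imwrite(f"pics/{n}.png",im[:,:,::-1])
def load(n): return cv2.imread(f"pics/{n}.png")[:,:,::-1]
E
python3 - <<'E'
from h import *
st=get_state();print({k:np.round(v,3).tolist() for k,v in st.items()})
for n in("top","side"):
    im=get_image(n);save(n+"0",im);C=cam(n);print(n,C["o"].round(3),round(C["f"],1),C["k"],C["R"].round(2).tolist())
print(calibration("wrist"))
E
```

```text
pics
{'time': 0.0, 'joint_positions': [-1.23, 0.322, -0.07, 1.452, 0.023, 1.371, -0.057], 'qd': [-0.0, 0.001, 0.001, 0.001, 0.001, 0.002, -0.0], 'joint_torque': [-0.002, -49.129, -0.405, -31.253, -0.064, 0.043, 0.0], 'position': [0.209, 0.615, 0.238], 'tool_rot': [-0.511, -3.1, 0.003], 'ft_force': [-0.447, -0.405, 0.38], 'torque': [-0.043, 0.0, 0.038], 'grip_force': 0.0, 'grip_width': 0.999}
top [ 0.42  -0.086  1.501] 369.0 -0.09212215453330592 [[0.01, -1.0, 0.08], [-1.0, -0.01, -0.02], [0.02, -0.08, -1.0]]
side [-0.1    1.354  1.132] 480.7 -0.13921694535678772 [[-0.91, -0.23, 0.33], [-0.4, 0.47, -0.79], [0.02, -0.85, -0.52]]
{'vfov': 66.81110815393424, 'cx': 252.58624735288473, 'cy': 189.90733404509496, 'k1': -0.06299592041990645, 'hand_eye': array([[ 2.92704964e-04, -9.65361423e-01, -2.60916150e-01,
         7.09005060e-02],
       [ 9.99999689e-01,  9.14452106e-05,  7.83497668e-04,
        -5.38944933e-04],
       [-7.32498892e-04, -2.60916298e-01,  9.65361150e-01,
        -1.44284360e-01],
       [ 0.00000000e+00,  0.00000000e+00,  0.00000000e+00,
         1.00000000e+00]])}
```

View pics/top0.png

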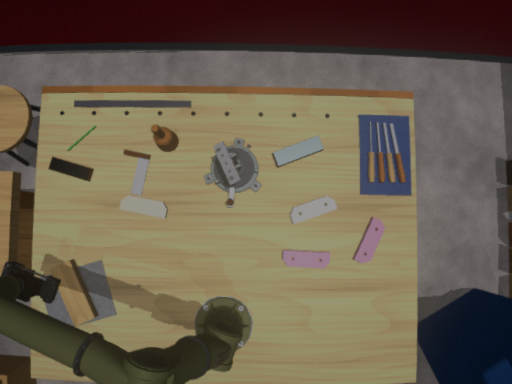

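View pics/side0.png

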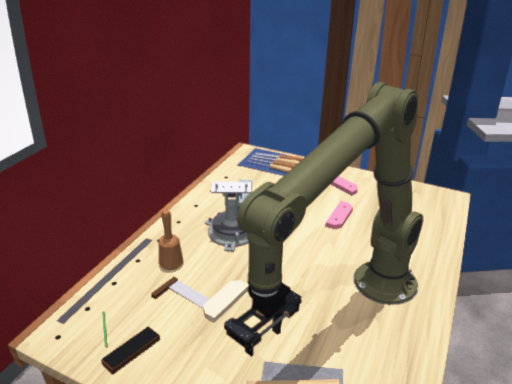

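The top view shows the stand at (235,167), the grip at about (230,203), the drilled blank at (313,210) and the plain blank at (144,206). I'll zoom in.

```bash
python3 - <<'E'
from h import *
im=load("top0")[125:235,190:350];save("c0",cv2.resize(im,None,fx=5,fy=5,interpolation=cv2.INTER_CUBIC))
C=cam("top");I=load("top0").astype(int)
hsv=cv2.cvtColor(load("top0"),cv2.COLOR_RGB2HSV)
print("blank px",hsv[212,305],hsv[206,322],"bench",hsv[240,250],"grip",hsv[203,230])
for p in [(235,167),(230,203)]: print(p,plane(C,*p,0.1))
E
```

```text
blank px [ 15   3 152] [  0   2 152] bench [ 22  85 153] grip [ 15 127  86]
(235, 167) [ 0.6199025  -0.04185852  0.1       ]
(230, 203) [ 0.48190223 -0.0249874   0.1       ]
```

View pics/c0.png

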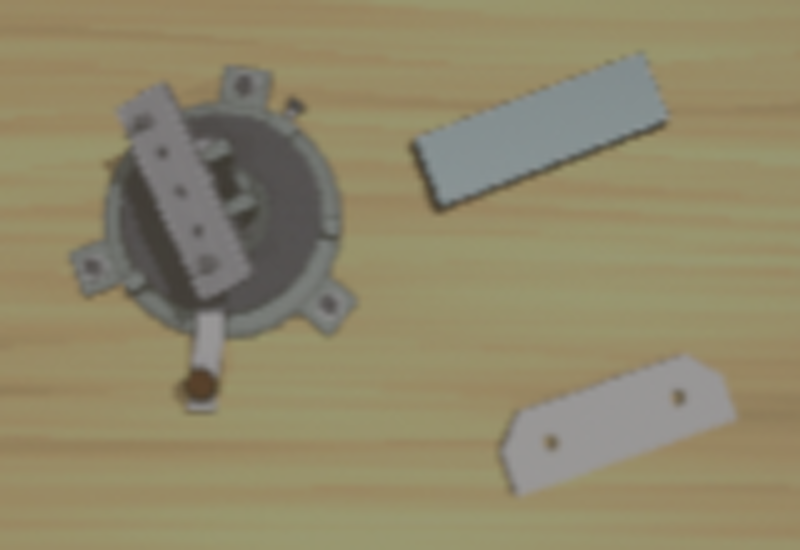

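The crop shows:
- **Stand:** ears at about (245,85), (92,267) and (328,304); plunger head at (295,105).
- **Grip:** top at (200,383).
- **Drilled blank:** holes at (551,442) and (679,397), straight edge towards the robot.

Next I'll compute positions from these.

```bash
python3 - <<'E'
from h import *
import bench; print([n for n in dir(bench) if not n.startswith('_')], getattr(bench,'nose_length',None))
C=cam("top");px=lambda a,b:((a+.5)/5+190-.5,(b+.5)/5+125-.5)
e=np.array([plane(C,*px(*p),.014) for p in[(245,85),(92,267),(328,304)]]);ax=e.mean(0);print(e,ax, [np.degrees(np.arctan2(*(q-ax)[[1,0]])) for q in e])
g=plane(C,*px(200,383),.121);d=(g-ax);print("grip",g,np.hypot(*d[:2]),np.degrees(np.arctan2(d[1],d[0])))
p=plane(C,*px(295,105),.03)-ax;print("plunger ang",np.degrees(np.arctan2(p[1],p[0])))
hl=plane(C,*px(551,442),.022);hr=plane(C,*px(679,397),.022);b=hl-hr;print("holes",hl,hr,(hl+hr)/2,np.hypot(*b[:2]),np.degrees(np.arctan2(b[1],b[0])))
for q in[(329,213,.054),(135,285,.054)]:
    d=plane(C,*px(*q[:2]),q[2])-ax;print("lug",np.hypot(*d[:2]),np.degrees(np.arctan2(d[1],d[0])))
st=get_state();print(R.from_rotvec(st["tool_rot"]).as_matrix().round(3))
E
```

```text
['MotionError', 'calibration', 'close_job', 'get_image', 'get_state', 'nose_length'] 0.017
[[ 0.73713079 -0.05216294  0.014     ]
 [ 0.58580019  0.06946202  0.014     ]
 [ 0.55820119 -0.12199184  0.014     ]] [ 0.62704406 -0.03489759  0.014     ] [np.float64(-8.913325185254296), np.float64(111.56438361970288), np.float64(-128.32429020264962)]
grip [ 0.48769627 -0.02430439  0.121     ] 0.1397498518663855 175.65274292158568
plunger ang -32.675529634691564
holes [ 0.44844928 -0.30237368  0.022     ] [ 0.4858069 -0.4064183  0.022    ] [ 0.46712809 -0.35439599  0.022     ] 0.11054806688063193 109.75087080268175
lug 0.08613680672473978 -90.1716231040375
lug 0.0888771210690164 132.035851368761
[[-0.947  0.321 -0.   ]
 [ 0.321  0.947 -0.002]
 [-0.    -0.002 -1.   ]]
```

```bash
cat >> h.py <<'E'
def down(a): # tool pointing down, tool x at world angle a (deg)
    x=np.array([np.cos(np.radians(a)),np.sin(np.radians(a)),0]);z=np.array([0,0,-1.]);return np.stack([x,np.cross(z,x),z],1)
def go(p,Rm,tp,tR,n=10):
    """print rows n linear from pose p,Rm to tp,tR"""
    d=Rm.T@(np.asarray(tp)-p)*1000;r=R.from_matrix(Rm.T@tR).as_rotvec()
    print("xyz",[[round(v,1) for v in d*k/n] for k in range(1,n+1)]);print("dr",[[round(v,3) for v in r*k/n] for k in range(1,n+1)])
E
python3 - <<'E'
from h import *
st=get_state();R0=R.from_rotvec(st["tool_rot"]).as_matrix()
A=np.array([.375,.3,.2]);B=np.array([.488,-.024,.19])
go(np.array([.209,.616,.24]),R0,A,down(168))
go(A,down(168),B,down(175.65))
E
```

```text
xyz [[np.float64(-25.9), np.float64(-24.6), np.float64(4.0)], [np.float64(-51.7), np.float64(-49.2), np.float64(8.1)], [np.float64(-77.6), np.float64(-73.8), np.float64(12.1)], [np.float64(-103.5), np.float64(-98.4), np.float64(16.2)], [np.float64(-129.3), np.float64(-123.0), np.float64(20.2)], [np.float64(-155.2), np.float64(-147.6), np.float64(24.3)], [np.float64(-181.0), np.float64(-172.2), np.float64(28.3)], [np.float64(-206.9), np.float64(-196.7), np.float64(32.4)], [np.float64(-232.8), np.float64(-221.3), np.float64(36.4)], [np.float64(-258.6), np.float64(-245.9), np.float64(40.5)]]
dr [[np.float64(-0.0), np.float64(0.0), np.float64(-0.012)], [np.float64(-0.0), np.float64(0.0), np.float64(-0.023)], [np.float64(-0.001), np.float64(0.0), np.float64(-0.035)], [np.float64(-0.001), np.float64(0.0), np.float64(-0.047)], [np.float64(-0.001), np.float64(0.0), np.float64(-0.059)], [np.float64(-0.001), np.float64(0.0), np.float64(-0.07)], [np.float64(-0.001), np.float64(0.0), np.float64(-0.082)], [np.float64(-0.001), np.float64(0.0), np.float64(-0.094)], [np.float64(-0.002), np.float64(0
[... 533 characters left out ...]
), np.float64(8.0)], [np.float64(-160.1), np.float64(-264.1), np.float64(9.0)], [np.float64(-177.9), np.float64(-293.4), np.float64(10.0)]]
dr [[np.float64(0.0), np.float64(0.0), np.float64(-0.013)], [np.float64(0.0), np.float64(0.0), np.float64(-0.027)], [np.float64(0.0), np.float64(0.0), np.float64(-0.04)], [np.float64(0.0), np.float64(0.0), np.float64(-0.053)], [np.float64(0.0), np.float64(0.0), np.float64(-0.067)], [np.float64(0.0), np.float64(0.0), np.float64(-0.08)], [np.float64(0.0), np.float64(0.0), np.float64(-0.093)], [np.float64(0.0), np.float64(0.0), np.float64(-0.107)], [np.float64(0.0), np.float64(0.0), np.float64(-0.12)], [np.float64(0.0), np.float64(0.0), np.float64(-0.134)]]
```

Request:
send_rows(xyz=[[-15,-14,2],[-40,-38,6],[-67,-64,10],[-95,-91,15],[-123,-118,19],[-151,-144,24],[-179,-170,28],[-207,-197,32],[-233,-221,36],[-259,-246,40]], dr=[[0,0,-0.01],[0,0,-0.02],[0,0,-0.03],[0,0,-0.045],[0,0,-0.06],[0,0,-0.07],[0,0,-0.08],[0,0,-0.095],[0,0,-0.105],[0,0,-0.117]])

```text
time: 0.93
position: [0.3755, 0.2975, 0.1992]
tool_rot: [-0.329, -3.124, -0.0]
ft_force: [1.0, 0.3, -0.3]
grip_width: 0.999
grip_force: 0.0
```

Request:
send_rows(xyz=[[-18,-30,1],[-38,-62,2],[-57,-94,3],[-76,-126,4],[-95,-156,5],[-114,-187,6],[-132,-217,7],[-149,-245,8],[-165,-272,9],[-178,-293,10]], dr=[[0,0,-0.013],[0,0,-0.027],[0,0,-0.04],[0,0,-0.053],[0,0,-0.067],[0,0,-0.08],[0,0,-0.093],[0,0,-0.107],[0,0,-0.12],[0,0,-0.134]])

```text
time: 1.77
position: [0.4882, -0.0271, 0.1894]
tool_rot: [0.121, 3.139, -0.001]
ft_force: [0.8, 0.4, -1.0]
grip_width: 1.001
grip_force: 0.0
```

```bash
python3 - <<'E'
from h import *
st=get_state();print(st["time"],st["position"],R.from_rotvec(st["tool_rot"]).as_matrix().round(3).tolist(),np.round(st["ft_force"],1),np.round(st["joint_positions"],2))
im=get_image("wrist");save("w1",im)
C=cam("wrist",st);print(proj(C,[.488,-.024,.121]))
E
```

```text
1.7667 [ 0.4882013  -0.02707132  0.18944713] [[-0.997, 0.077, 0.0], [0.077, 0.997, -0.0], [-0.0, -0.0, -1.0]] [ 0.8  0.4 -1. ] [-0.55 -0.    0.55  1.93  0.    1.22  1.5 ]
[257.12402088 206.29764598]
```

View pics/w1.png

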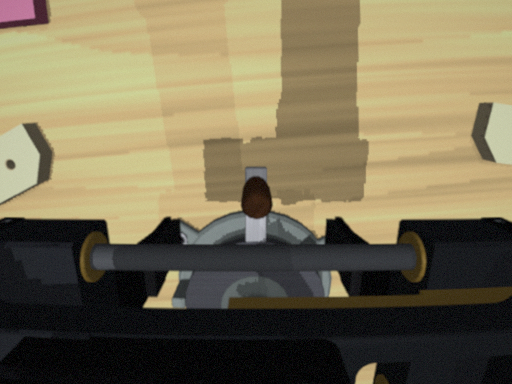

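The grip top is at about (257,205), where predicted. I'll descend and close on it.

Request:
send_rows(xyz=[[0,0,8],[0,0,20],[0,0,34],[0,0,48],[0,0,62],[0,0,75],[0,0,85],[0,0,92],[0,0,95],[0,0,95]], dr=[[0,0,0],[0,0,0],[0,0,0],[0,0,0],[0,0,0],[0,0,0],[0,0,0],[0,0,0],[0,0,0],[0,0,0]])

```text
time: 2.65
position: [0.4876, -0.0237, 0.0939]
tool_rot: [-0.118, -3.138, 0.0]
ft_force: [-0.3, -0.4, -0.3]
grip_width: 0.996
grip_force: 0.0
```

Request:
send_rows(xyz=[[0,0,0],[0,0,0],[0,0,0],[0,0,0],[0,0,0],[0,0,0],[0,0,0],[0,0,0],[0,0,0],[0,0,0]], dr=[[0,0,0],[0,0,0],[0,0,0],[0,0,0],[0,0,0],[0,0,0],[0,0,0],[0,0,0],[0,0,0],[0,0,0]], jaw=15, grip_force=20)

```text
time: 3.48
position: [0.4881, -0.0241, 0.0946]
tool_rot: [0.119, 3.139, 0.0]
ft_force: [0.9, -0.3, -0.1]
grip_width: 0.324
grip_force: 0.0
```

Request:
send_rows(xyz=[[0,0,0],[-0.2,-8,0],[-1.2,-18,0],[-2.6,-27,0],[-4.6,-35.6,0],[-7.3,-44.5,0],[-10.6,-53.4,0],[-14.1,-61.4,0],[-17.7,-68.5,0],[-22,-75.3,0]], dr=[[0,0,0],[0,0,-0.045],[0,0,-0.1],[0,0,-0.155],[0,0,-0.206],[0,0,-0.26],[0,0,-0.31],[0,0,-0.363],[0,0,-0.409],[0,0,-0.454]])

```text
time: 4.32
position: [0.5012, -0.0964, 0.0943]
tool_rot: [0.599, -3.077, -0.013]
ft_force: [-8.0, 3.7, 6.0]
grip_width: 0.292
grip_force: 20.0
```

Request:
send_rows(xyz=[[0,0,0],[0,0,0],[0,0,0],[0,0,0],[0,0,0],[0,0,0],[0,0,0],[0,0,0],[0,0,0],[0,0,0]], dr=[[0,0,0],[0,0,0],[0,0,0],[0,0,0],[0,0,0],[0,0,0],[0,0,0],[0,0,0],[0,0,0],[0,0,0]])

```text
time: 5.15
position: [0.503, -0.1002, 0.0944]
tool_rot: [0.592, -3.082, -0.003]
ft_force: [-4.8, 2.4, 4.2]
grip_width: 0.295
grip_force: 20.0
```

```bash
cat >> h.py <<'E'
AX=np.array([.627,-.0349]);CW=146.3
def sw():
    st=get_state();d=st["position"][:2]-AX;th=np.arctan2(d[1],d[0])%(2*np.pi);t=np.array([-np.sin(th),np.cos(th)]);F=np.array(st["ft_force"][:2])
    print("t",st["time"],"r",np.hypot(*d).round(4),"s",(th-np.radians(CW)).round(3),"Ft",(F@t).round(2),"Fr",(F@d/.14).round(2),"z",st["position"][2],"grip",st["grip_width"],st["grip_force"],"j7",st["joint_positions"][6])
    return st
E
python3 -c "
from h import *
st=sw();print(np.degrees(np.arctan2(*R.from_rotvec(st['tool_rot']).as_matrix()[[1,0],0])))"
```

```text
t 5.15 r 0.1401 s 1.073 Ft -4.39 Fr 3.17 z 0.09435088059105942 grip 0.2948349413309955 19.989282600581646 j7 2.1930756583628916
-158.2684432708973
```

Request:
send_rows(xyz=[[-0.1,-0.8,0],[-0.2,-1.5,0],[-0.3,-2.2,0],[-0.4,-3,0],[-0.5,-3.7,0],[-0.6,-4.5,0],[-0.7,-5,0],[-0.7,-5.5,0],[-0.7,-5.5,0],[-0.7,-5.5,0]], dr=[[0,0,0],[0,0,-0.01],[0,0,-0.01],[0,0,-0.01],[0,0,-0.02],[0,0,-0.02],[0,0,-0.02],[0,0,-0.03],[0,0,-0.03],[0,0,-0.03]])

```text
time: 5.98
position: [0.5049, -0.104, 0.0943]
tool_rot: [0.638, -3.072, -0.006]
ft_force: [-7.8, 3.3, 7.1]
grip_width: 0.29
grip_force: 20.0
```

Request:
send_rows(xyz=[[-0.1,-0.8,0],[-0.2,-1.5,0],[-0.3,-2.2,0],[-0.4,-3,0],[-0.5,-3.7,0],[-0.6,-4.5,0],[-0.7,-5,0],[-0.8,-5.5,0],[-0.8,-5.5,0],[-0.8,-5.5,0]], dr=[[0,0,0],[0,0,-0.01],[0,0,-0.01],[0,0,-0.01],[0,0,-0.02],[0,0,-0.02],[0,0,-0.02],[0,0,-0.03],[0,0,-0.03],[0,0,-0.03]])

```text
time: 6.82
position: [0.5076, -0.109, 0.0943]
tool_rot: [0.684, -3.061, -0.006]
ft_force: [-7.7, 3.1, 6.9]
grip_width: 0.293
grip_force: 20.0
```

Request:
send_rows(xyz=[[-0.1,-0.8,0],[-0.2,-1.5,0],[-0.3,-2.2,0],[-0.4,-3,0],[-0.5,-3.7,0],[-0.6,-4.5,0],[-0.8,-5,0],[-0.9,-5.5,0],[-0.9,-5.5,0],[-0.9,-5.5,0]], dr=[[0,0,0],[0,0,-0.01],[0,0,-0.01],[0,0,-0.01],[0,0,-0.02],[0,0,-0.02],[0,0,-0.02],[0,0,-0.03],[0,0,-0.03],[0,0,-0.03]])

```text
time: 7.65
position: [0.5108, -0.114, 0.0943]
tool_rot: [0.729, -3.051, -0.005]
ft_force: [-8.6, 2.5, 7.2]
grip_width: 0.293
grip_force: 20.0
```

```bash
python3 -c "
from h import *
sw()"
```

```text
t 7.65 r 0.1405 s 1.186 Ft -6.86 Fr 5.7 z 0.09434100214421577 grip 0.29319090296650274 19.989859519992024 j7 2.3193718089520967
```

Request:
send_rows(xyz=[[-0.1,-0.8,0],[-0.2,-1.5,0],[-0.3,-2.2,0],[-0.4,-3,0],[-0.5,-3.7,0],[-0.6,-4.5,0],[-0.8,-5,0],[-0.9,-5.5,0],[-0.9,-5.5,0],[-0.9,-5.5,0]], dr=[[0,0,0],[0,0,-0.01],[0,0,-0.01],[0,0,-0.01],[0,0,-0.02],[0,0,-0.02],[0,0,-0.02],[0,0,-0.03],[0,0,-0.03],[0,0,-0.03]])

```text
time: 8.48
position: [0.5139, -0.1186, 0.0943]
tool_rot: [0.775, -3.039, -0.005]
ft_force: [-8.5, 3.0, 7.6]
grip_width: 0.293
grip_force: 20.0
```

Request:
send_rows(xyz=[[-0.1,-0.8,0],[-0.2,-1.5,0],[-0.3,-2.2,0],[-0.5,-3,0],[-0.6,-3.7,0],[-0.7,-4.5,0],[-0.8,-5,0],[-0.9,-5.5,0],[-0.9,-5.5,0],[-0.9,-5.5,0]], dr=[[0,0,0],[0,0,-0.01],[0,0,-0.01],[0,0,-0.01],[0,0,-0.02],[0,0,-0.02],[0,0,-0.02],[0,0,-0.03],[0,0,-0.03],[0,0,-0.03]])

```text
time: 9.32
position: [0.5178, -0.1235, 0.0943]
tool_rot: [0.82, -3.028, -0.004]
ft_force: [-6.8, 1.4, 5.1]
grip_width: 0.29
grip_force: 20.0
```

```bash
python3 -c "
from h import *
sw()"
```

```text
t 9.3167 r 0.1406 s 1.27 Ft -5.38 Fr 4.42 z 0.09429617122347095 grip 0.29015895574784983 19.990274535957724 j7 2.40166459678328
```

Request:
send_rows(xyz=[[-0.1,-0.5,0],[-0.2,-1,0],[-0.2,-1.5,0],[-0.3,-2,0],[-0.4,-2.5,0],[-0.5,-2.8,0],[-0.5,-2.8,0],[-0.5,-2.8,0],[-0.5,-2.8,0],[-0.5,-2.8,0]], dr=[[0,0,0],[0,0,0],[0,0,-0.01],[0,0,-0.01],[0,0,-0.01],[0,0,-0.01],[0,0,-0.01],[0,0,-0.01],[0,0,-0.01],[0,0,-0.01]])

```text
time: 10.15
position: [0.5196, -0.1257, 0.0943]
tool_rot: [0.835, -3.024, -0.003]
ft_force: [-6.4, 1.1, 5.4]
grip_width: 0.29
grip_force: 20.0
```

```bash
python3 -c "
from h import *
sw()"
```

```text
t 10.15 r 0.1406 s 1.29 Ft -4.96 Fr 4.2 z 0.09431094936171348 grip 0.2899535034976281 19.991608990821987 j7 2.417359737867086
```

Request:
send_rows(xyz=[[-0.1,-0.5,0],[-0.2,-1,0],[-0.2,-1.5,0],[-0.3,-2,0],[-0.4,-2.5,0],[-0.5,-2.8,0],[-0.5,-2.8,0],[-0.5,-2.8,0],[-0.5,-2.8,0],[-0.5,-2.8,0]], dr=[[0,0,0],[0,0,0],[0,0,-0.01],[0,0,-0.01],[0,0,-0.01],[0,0,-0.01],[0,0,-0.01],[0,0,-0.01],[0,0,-0.01],[0,0,-0.01]])

```text
time: 10.98
position: [0.522, -0.1282, 0.0943]
tool_rot: [0.851, -3.021, -0.002]
ft_force: [-4.7, 0.2, 4.9]
grip_width: 0.292
grip_force: 20.0
```

```bash
python3 -c "
from h import *
sw()"
```

```text
t 10.9833 r 0.1405 s 1.315 Ft -3.31 Fr 3.39 z 0.09430956520044745 grip 0.29190077683775495 19.99352641403675 j7 2.4327811920576967
```

Request:
send_rows(xyz=[[-0.1,-0.5,0],[-0.2,-1,0],[-0.2,-1.5,0],[-0.3,-2,0],[-0.4,-2.5,0],[-0.5,-2.8,0],[-0.5,-2.8,0],[-0.5,-2.8,0],[-0.5,-2.8,0],[-0.5,-2.8,0]], dr=[[0,0,0],[0,0,0],[0,0,-0.01],[0,0,-0.01],[0,0,-0.01],[0,0,-0.01],[0,0,-0.01],[0,0,-0.01],[0,0,-0.01],[0,0,-0.01]])

```text
time: 11.82
position: [0.524, -0.1303, 0.0943]
tool_rot: [0.866, -3.017, -0.002]
ft_force: [-7.4, 1.2, 5.2]
grip_width: 0.294
grip_force: 20.0
```

```bash
python3 -c "
from h import *
sw()"
```

```text
t 11.8167 r 0.1404 s 1.335 Ft -5.93 Fr 4.58 z 0.09428612496209493 grip 0.29389469101913096 19.99487244291231 j7 2.4483529527267187
```

Request:
send_rows(xyz=[[-0.1,-0.5,0],[-0.2,-1,0],[-0.2,-1.5,0],[-0.3,-2,0],[-0.4,-2.5,0],[-0.5,-2.8,0],[-0.5,-2.8,0],[-0.5,-2.8,0],[-0.5,-2.8,0],[-0.5,-2.8,0]], dr=[[0,0,0],[0,0,0],[0,0,0],[0,0,0],[0,0,0],[0,0,0],[0,0,0],[0,0,0],[0,0,0],[0,0,0]])

```text
time: 12.65
position: [0.5256, -0.1321, 0.0943]
tool_rot: [0.866, -3.016, -0.003]
ft_force: [-7.5, 2.2, 6.6]
grip_width: 0.293
grip_force: 20.0
```

```bash
python3 -c "
from h import *
sw()"
```

```text
t 12.65 r 0.1405 s 1.352 Ft -6.71 Fr 3.9 z 0.09430384208797245 grip 0.29254793623206504 19.99736519297585 j7 2.4540097501631037
```

Request:
send_rows(xyz=[[-0.1,-0.5,0],[-0.2,-1,0],[-0.2,-1.5,0],[-0.3,-2,0],[-0.4,-2.5,0],[-0.5,-2.8,0],[-0.5,-2.8,0],[-0.5,-2.8,0],[-0.5,-2.8,0],[-0.5,-2.8,0]], dr=[[0,0,0],[0,0,0],[0,0,0],[0,0,0],[0,0,0],[0,0,0],[0,0,0],[0,0,0],[0,0,0],[0,0,0]])

```text
time: 13.48
position: [0.5267, -0.1335, 0.0943]
tool_rot: [0.866, -3.015, -0.006]
ft_force: [-10.8, 4.1, 9.1]
grip_width: 0.294
grip_force: 20.0
```

```bash
python3 -c "
from h import *
sw()"
```

```text
t 13.4833 r 0.1407 s 1.365 Ft -10.48 Fr 4.88 z 0.0942774982819088 grip 0.29449315075251536 20.00259132881183 j7 2.4594462751720907
```

Resistance is rising clearly now. I'll reverse to feel the other wall of the click.

Request:
send_rows(xyz=[[0.2,0.8,0],[0.3,1.6,0],[0.4,2.4,0],[0.6,3.2,0],[0.7,4,0],[0.8,4.8,0],[0.9,5.6,0],[0.9,5.6,0],[0.9,5.6,0],[0.9,5.6,0]], dr=[[0,0,0],[0,0,0],[0,0,0],[0,0,0],[0,0,0],[0,0,0],[0,0,0],[0,0,0],[0,0,0],[0,0,0]])

```text
time: 14.32
position: [0.5252, -0.1318, 0.0943]
tool_rot: [0.863, -3.02, 0.002]
ft_force: [-3.5, -4.6, -0.6]
grip_width: 0.292
grip_force: 20.0
```

```bash
python3 -c "
from h import *
sw()"
```

```text
t 14.3167 r 0.1406 s 1.349 Ft 0.96 Fr 5.73 z 0.0943381929499107 grip 0.29182215117687954 20.00725884223357 j7 2.4474191700371546
```

Request:
send_rows(xyz=[[0.1,0.5,0],[0.2,1,0],[0.2,1.5,0],[0.3,2,0],[0.4,2.5,0],[0.5,2.8,0],[0.5,2.8,0],[0.5,2.8,0],[0.5,2.8,0],[0.5,2.8,0]], dr=[[0,0,0],[0,0,0],[0,0,0],[0,0,0],[0,0,0],[0,0,0],[0,0,0],[0,0,0],[0,0,0],[0,0,0]])

```text
time: 15.15
position: [0.524, -0.1306, 0.0944]
tool_rot: [-0.861, 3.02, -0.005]
ft_force: [-0.4, -6.5, -3.5]
grip_width: 0.292
grip_force: 20.0
```

```bash
python3 -c "
from h import *
sw()"
```

```text
t 15.15 r 0.1406 s 1.337 Ft 4.51 Fr 4.79 z 0.09435510473346231 grip 0.2923238411066914 20.025422195903957 j7 2.4412396219785935
```

Request:
send_rows(xyz=[[0.1,0.5,0],[0.2,1,0],[0.2,1.5,0],[0.3,2,0],[0.4,2.5,0],[0.5,2.8,0],[0.5,2.8,0],[0.5,2.8,0],[0.5,2.8,0],[0.5,2.8,0]], dr=[[0,0,0],[0,0,0],[0,0,0],[0,0,0],[0,0,0],[0,0,0],[0,0,0],[0,0,0],[0,0,0],[0,0,0]])

```text
time: 15.98
position: [0.5228, -0.1292, 0.0943]
tool_rot: [-0.859, 3.019, -0.007]
ft_force: [2.3, -8.8, -6.2]
grip_width: 0.29
grip_force: 20.0
```

```bash
python3 -c "
from h import *
sw()"
```

```text
t 15.9833 r 0.1406 s 1.324 Ft 8.06 Fr 4.21 z 0.09432602992679734 grip 0.2898561104242907 20.039799014339224 j7 2.435297903802374
```

The click resists both ways (−10.5 N and +8 N) around s≈1.345. I'll return to centre and release.

Request:
send_rows(xyz=[[-0.1,-0.8,0],[-0.2,-1.6,0],[-0.4,-2.4,0],[-0.6,-3.2,0],[-0.7,-4,0],[-0.8,-4.8,0],[-0.8,-4.8,0],[-0.8,-4.8,0],[-0.8,-4.8,0],[-0.8,-4.8,0]], dr=[[0,0,0],[0,0,0],[0,0,0],[0,0,0],[0,0,0],[0,0,0],[0,0,0],[0,0,0],[0,0,0],[0,0,0]])

```text
time: 16.82
position: [0.524, -0.1306, 0.0943]
tool_rot: [0.863, -3.019, -0.0]
ft_force: [-5.8, -3.2, 2.5]
grip_width: 0.3
grip_force: 20.0
```

```bash
python3 -c "
from h import *
st=sw();Rm=R.from_rotvec(st['tool_rot']).as_matrix();print(Rm.round(3).tolist(),st['position'])"
```

```text
t 16.8167 r 0.1406 s 1.337 Ft -1.63 Fr 6.48 z 0.09429475688083445 grip 0.2996787326856379 19.99820957193151 j7 2.445815001529918
[[-0.849, -0.529, -0.002], [-0.529, 0.849, -0.0], [0.002, 0.0, -1.0]] [ 0.52397253 -0.13057708  0.09429476]
```

Request:
send_rows(xyz=[[0,0,0],[0,0,0],[0,0,0],[0,0,0],[0,0,0],[0,0,-4],[0,0,-12],[0,0,-25],[0,0,-40],[0,0,-60]], dr=[[0,0,0],[0,0,0],[0,0,0],[0,0,0],[0,0,0],[0,0,0],[0,0,0],[0,0,0],[0,0,0],[0,0,0]], jaw=87)

```text
time: 17.65
position: [0.5243, -0.1297, 0.155]
tool_rot: [0.865, -3.019, -0.001]
ft_force: [-0.9, 0.8, 0.3]
grip_width: 0.953
grip_force: 0.0
```

```bash
python3 - <<'E'
from h import *
st=get_state();Rm=R.from_rotvec(st["tool_rot"]).as_matrix()
print(st["position"],st["grip_width"],np.round(st["ft_force"],1),np.round(st["joint_positions"],2),np.degrees(np.arctan2(Rm[1,0],Rm[0,0])))
im=get_image("top");save("t2",im)
save("c2",cv2.resize(im[115:225,190:350],None,fx=5,fy=5,interpolation=cv2.INTER_CUBIC))
E
```

```text
[ 0.52433265 -0.1297422   0.15503124] 0.952904476649994 [-0.9  0.8  0.3] [-0.34  0.16  0.58  1.85 -0.1   1.16  2.41] -148.02774955801658
```

View pics/c2.png

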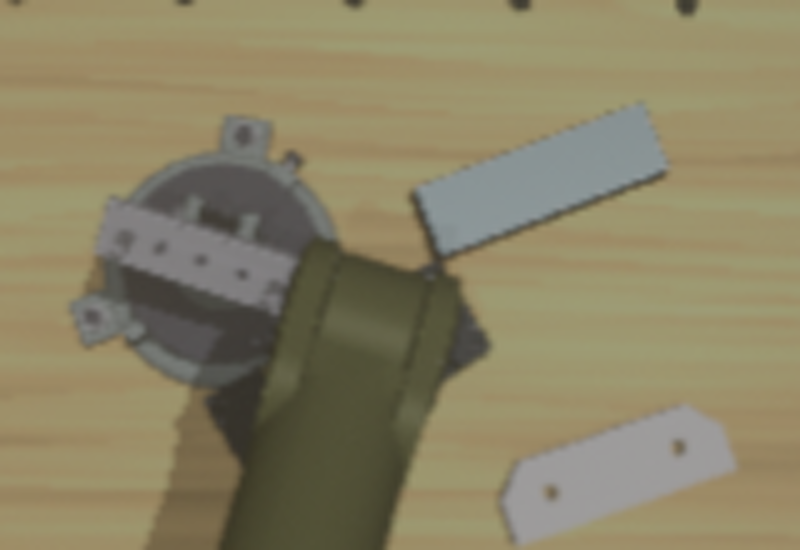

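The top view shows the lever freed, with the plate running from (120,235) to (285,290) in the crop. I'll go to a viewing pose square to the plate.

```bash
cat >> h.py <<'E'
def face(phi): # face axes (cols x,y,z), facing angle deg
    f=np.array([np.cos(np.radians(phi)),np.sin(np.radians(phi)),0]);z=f*.5+np.array([0,0,.75**.5]);y=np.cross([0,0,1.],-f);return np.stack([np.cross(y,z),y,z],1)
def toolhang(phi):
    F=face(phi);return np.stack([F[:,1],F[:,0],-F[:,2]],1)
def seg(p,Rm,tp,tR):
    d=Rm.T@(np.asarray(tp)-p)*1000;r=R.from_matrix(Rm.T@tR).as_rotvec()
    print("final xyz",d.round(1),"dr",r.round(3),"deg",np.degrees(np.linalg.norm(r)).round(1),"dist",np.linalg.norm(d).round())
E
python3 - <<'E'
from h import *
P0=np.array([.524,-.1306,.155]);R0=down(212)
F=face(163.3);fc=np.array([*(AX+.025*np.array([np.cos(np.radians(163.3)),np.sin(np.radians(163.3))])),.225])
V=fc+.12*F[:,2]-.07*F[:,1];print(fc,V)
A=np.array([.5,-.11,.32])
seg(P0,R0,A,down(145));seg(A,down(145),V,toolhang(163.3))
E
```

```text
[ 0.60305444 -0.02771599  0.225     ] [ 0.52546985 -0.07752193  0.32892305]
final xyz [   9.4   30.2 -165. ] dr [0.    0.    1.169] deg 67.0 dist 168.0
final xyz [-2.2 41.2 -8.9] dr [-0.453 -0.327  1.221] deg 76.9 dist 42.0
```

Request:
send_rows(xyz=[[0,0,-20],[1,3,-50],[2,8,-80],[3,12,-110],[5,18,-135],[7,24,-155],[9,30,-165],[9,30,-165],[9,30,-165],[9,30,-165]], dr=[[0,0,0],[0,0,0.05],[0,0,0.15],[0,0,0.26],[0,0,0.38],[0,0,0.5],[0,0,0.62],[0,0,0.74],[0,0,0.86],[0,0,0.97]])

```text
time: 18.53
position: [0.5015, -0.1092, 0.3208]
tool_rot: [0.651, 3.071, 0.001]
ft_force: [-0.2, 1.1, -0.5]
grip_width: 0.996
grip_force: 0.0
```

```bash
python3 - <<'E'
from h import *
A=np.array([.5,-.11,.32]);V=np.array([.5255,-.0775,.329])
seg(A,down(212-np.degrees(.97)),V,toolhang(163.3))
E
```

```text
final xyz [-10.4  40.   -9. ] dr [-0.428 -0.379  1.415] deg 87.4 dist 42.0
```

Request:
send_rows(xyz=[[-1,4,-1],[-2,8,-2],[-3,12,-3],[-4,16,-4],[-5,20,-5],[-6,24,-6],[-7,28,-7],[-8,32,-8],[-9,36,-9],[-10,40,-9]], dr=[[-0.033,-0.03,0.11],[-0.067,-0.059,0.221],[-0.1,-0.089,0.331],[-0.134,-0.118,0.442],[-0.167,-0.148,0.552],[-0.2,-0.178,0.662],[-0.234,-0.207,0.773],[-0.267,-0.237,0.883],[-0.301,-0.266,0.994],[-0.334,-0.296,1.104]])

```text
time: 19.37
position: [0.5266, -0.0767, 0.3301]
tool_rot: [1.933, 1.994, 0.362]
ft_force: [-0.3, -0.2, 0.3]
grip_width: 1.0
grip_force: 0.0
```

```bash
python3 - <<'E'
from h import *
st=get_state();Rm=R.from_rotvec(st["tool_rot"]).as_matrix();print(st["position"],np.round(st["joint_positions"],2))
c=down(212-np.degrees(.97))@R.from_rotvec([-.334,-.296,1.104]).as_matrix()
seg(np.array([.5255,-.0775,.329]),c,st["position"],Rm)
seg(np.array([.5255,-.0775,.329]),c,[.5255,-.0775,.329],toolhang(163.3))
E
```

```text
[ 0.5265865  -0.07667626  0.33011787] [-0.23 -0.3   0.25  1.95  0.13  1.06  0.01]
final xyz [ 0.7  1.5 -0.6] dr [-0.004 -0.001  0.007] deg 0.5 dist 2.0
final xyz [0. 0. 0.] dr [-0.094 -0.083  0.311] deg 19.2 dist 0.0
```

```bash
python3 - <<'E'
from h import *
st=get_state();Rm=R.from_rotvec(st["tool_rot"]).as_matrix()
seg(st["position"],Rm,[.545,-.074,.315],toolhang(163.3))
E
```

```text
final xyz [ 3.3 10.7 21.2] dr [-0.09  -0.083  0.304] deg 18.8 dist 24.0
```

Request:
send_rows(xyz=[[1,2,4],[1,4,8],[2,6,12],[2,8,16],[3,10,20],[3,10,21],[3,10,21],[3,10,21],[3,10,21],[3,10,21]], dr=[[-0.02,-0.02,0.06],[-0.04,-0.04,0.12],[-0.06,-0.055,0.2],[-0.08,-0.075,0.27],[-0.09,-0.083,0.304],[-0.09,-0.083,0.304],[-0.09,-0.083,0.304],[-0.09,-0.083,0.304],[-0.09,-0.083,0.304],[-0.09,-0.083,0.304]])

```text
time: 20.2
position: [0.5442, -0.0743, 0.3138]
tool_rot: [2.154, 1.614, 0.426]
ft_force: [-0.2, 0.5, 0.6]
grip_width: 1.001
grip_force: 0.0
```

```bash
python3 - <<'E'
from h import *
st=get_state();Rm=R.from_rotvec(st["tool_rot"]).as_matrix();np.savez("w3.npz",**{k:np.array(v) for k,v in st.items()})
print(st["position"],np.round(st["joint_positions"],2),Rm.round(3).tolist(),toolhang(163.3).round(3).tolist())
save("w3",get_image("wrist"));save("t3",get_image("top"));save("s3",get_image("side"))
C=cam("wrist",st);F=face(163.3);fc=np.array([.603,-.0277,.225])
for y in(.055,-.055): print(proj(C,fc+F@[0,y,0]),proj(C,fc+F@[0,y,.027]))
E
```

```text
[ 0.54422491 -0.07433315  0.31380613] [-0.1  -0.29  0.08  2.01  0.22  0.93 -0.4 ] [[0.282, 0.833, 0.477], [0.96, -0.243, -0.143], [-0.003, 0.498, -0.867]] [[0.287, 0.829, 0.479], [0.958, -0.249, -0.144], [-0.0, 0.5, -0.866]]
[244.81748943  51.3027304 ] [243.71444117  43.39058231]
[244.76733066 188.43390451] [243.78344466 197.32258357]
```

View pics/w3.png

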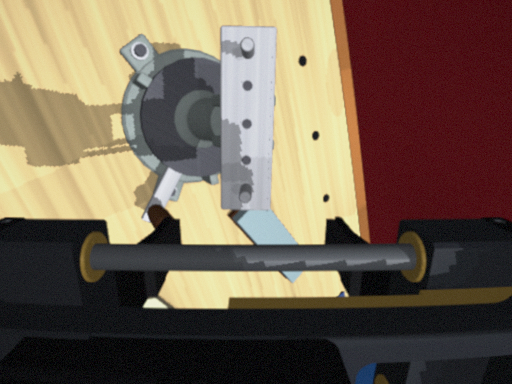

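The wrist view shows the plate nearly vertical, with pins at about (248,46) and (245,195). Zooming on both pins.

```bash
python3 - <<'E'
from h import *
im=load("w3");a=im[20:66,220:266];b=im[168:214,220:266]
z=lambda q:cv2.resize(q,(400,400),interpolation=cv2.INTER_CUBIC)
save("c3",np.hstack([z(a),z(b)]))
E
```

```text
(no output)
```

View pics/c3.png

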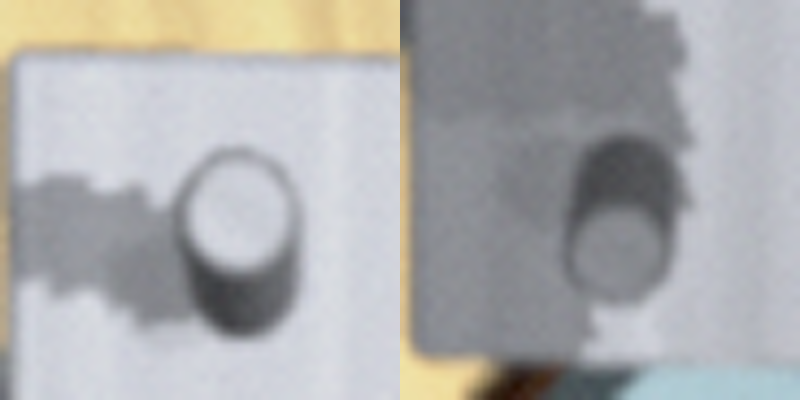

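```bash
cat > fit.py <<'E'
from h import *
from scipy.optimize import least_squares
st=dict(np.load("w3.npz"));C=cam("wrist",st)
obs=np.array([[246.9,43.7],[244.5,196.5],[247.4,51.8],[245.9,189.1]]);w=np.array([1,1,.5,.5])[:,None]
loc=[[0,.055,.027],[0,-.055,.027],[0,.055,0],[0,-.055,0]]
f=lambda q:((np.array([proj(C,q[:3]+face(q[3])@l) for l in loc])-obs)*w).ravel()
s=least_squares(f,[.603,-.028,.225,163.3],x_scale=[.01,.01,.01,1]);FC=s.x[:3];PHI=s.x[3]
E
python3 - <<'E'
from fit import *
print(s.x,f(s.x).round(2), "axis dist",np.hypot(*(FC[:2]-AX)),np.degrees(np.arctan2(*(FC[:2]-AX)[::-1])),"swivel",np.radians(PHI+60-CW))
# blank view: same relative camera pose; grasp centre at hole mid, z .011
b=np.array([.4671,-.3544]);t=down(109.75);print("TCP in face frame now",face(PHI).T@(st["position"]-FC))
s2=get_state();Rm=R.from_rotvec(s2["tool_rot"]).as_matrix()
V=np.array([*(b-.07*t[:2,0]),.12]);print(V);seg(s2["position"],Rm,V,t)
E
```

```text
[ 6.04802156e-01 -2.82495828e-02  2.24443842e-01  1.62367915e+02] [-0.02  0.01  0.07  0.2   0.1   0.01 -0.22 -0.47] axis dist 0.023172663022644258 163.321918422059 swivel 1.3276355789073115
TCP in face frame now [ 0.00677303 -0.06226768  0.09927628]
[ 0.49075417 -0.42028232  0.12      ]
final xyz [-346.6  -56.7  191.8] dr [ 0.502  0.167 -0.615] deg 46.5 dist 400.0
```

```bash
python3 - <<'E'
from fit import *
s2=get_state();p=np.array([.5450,-.0743,.3145]);Rm=R.from_rotvec(s2["tool_rot"]).as_matrix()
V=np.array([.4908,-.4203,.11]);t=down(109.75)
r=R.from_matrix(Rm.T@t).as_rotvec()*.6;A=np.array([.515,-.29,.28]);RA=Rm@R.from_rotvec(r.round(2)).as_matrix()
seg(p,Rm,A,RA);seg(A,RA,V,t)
E
```

```text
final xyz [-215.3   10.2   46.4] dr [ 0.3   0.1  -0.37] deg 27.9 dist 220.0
final xyz [-120.2  -71.8  163.9] dr [ 0.202  0.067 -0.245] deg 18.6 dist 216.0
```

Request:
send_rows(xyz=[[-18,1,4],[-40,2,9],[-63,3,14],[-86,4,19],[-109,5,24],[-132,6,29],[-155,7,34],[-177,8,39],[-197,9,43],[-215,10,46]], dr=[[0.03,0.01,-0.037],[0.06,0.02,-0.074],[0.09,0.03,-0.111],[0.12,0.04,-0.148],[0.15,0.05,-0.185],[0.18,0.06,-0.222],[0.21,0.07,-0.259],[0.24,0.08,-0.296],[0.27,0.09,-0.333],[0.3,0.1,-0.37]])

```text
time: 21.18
position: [0.5134, -0.291, 0.279]
tool_rot: [1.99, 2.2, 0.185]
ft_force: [1.4, -1.3, -0.3]
grip_width: 0.999
grip_force: 0.0
```

Request:
send_rows(xyz=[[-12,-7,16],[-26,-16,36],[-42,-25,57],[-58,-35,79],[-74,-44,101],[-90,-54,123],[-104,-62,142],[-115,-69,157],[-120,-72,164],[-120,-72,164]], dr=[[0.02,0.007,-0.03],[0.05,0.016,-0.06],[0.08,0.025,-0.09],[0.11,0.035,-0.13],[0.14,0.045,-0.17],[0.17,0.055,-0.205],[0.19,0.063,-0.23],[0.202,0.067,-0.245],[0.202,0.067,-0.245],[0.202,0.067,-0.245]])

```text
time: 22.02
position: [0.4877, -0.4202, 0.1067]
tool_rot: [-1.809, -2.565, 0.003]
ft_force: [-0.4, 0.4, 0.5]
grip_width: 0.994
grip_force: 0.0
```

```bash
python3 - <<'E'
from h import *
st=get_state();Rm=R.from_rotvec(st["tool_rot"]).as_matrix();np.savez("w4.npz",**{k:np.array(v) for k,v in st.items()})
print(st["position"],Rm.round(3).tolist(),np.round(st["joint_positions"],2))
im=get_image("wrist");save("w4",im);C=cam("wrist",st)
# holes: pixels unlike the pale board, inside it
hsv=cv2.cvtColor(im,cv2.COLOR_RGB2HSV)
print([proj(C,[*p,.022]) for p in([.4484,-.3024],[.4858,-.4064])])
save("c4",np.hstack([cv2.resize(im[:230,140:380],(576,552),interpolation=cv2.INTER_CUBIC)]))
E
```

```text
[ 0.48773117 -0.42017004  0.10666543] [[-0.336, 0.942, -0.004], [0.942, 0.336, 0.0], [0.002, -0.004, -1.0]] [ 0.21  0.45  0.59  1.64 -0.26  1.14  1.21]
[array([256.49076558,  36.54202541]), array([256.42428074, 184.37347216])]
```

View pics/c4.png

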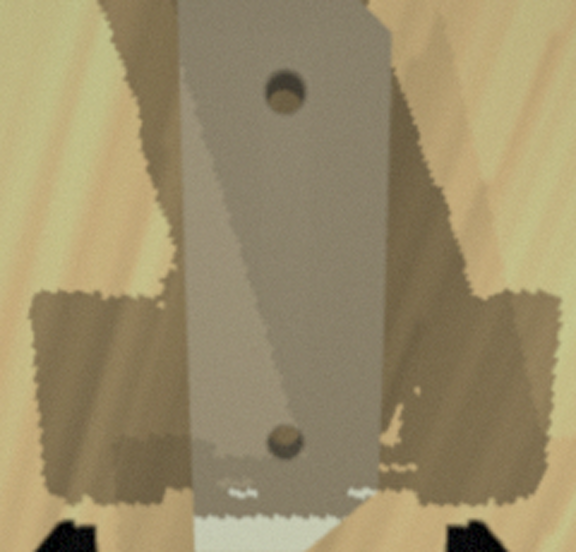

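The crop shows the holes at (285,92) and (285,441), i.e. full-frame (258.5,38.0) and (258.5,183.5).

```bash
python3 - <<'E'
from h import *
st=dict(np.load("w4.npz"));C=cam("wrist",st);h1=plane(C,258.5,38.0,.022);h2=plane(C,258.5,183.5,.022)
d=h1-h2;a=np.degrees(np.arctan2(d[1],d[0]));m=(h1+h2)/2;print(h1,h2,m,np.hypot(*d[:2]),a)
s=get_state();Rm=R.from_rotvec(s["tool_rot"]).as_matrix();print(s["position"],s["time"])
print("holes in tool",Rm.T@(h1-s["position"]),Rm.T@(h2-s["position"]))
seg(s["position"],Rm,[m[0],m[1],.0195],down(a))
E
```

```text
[ 0.4501102  -0.30284519  0.022     ] [ 0.48713556 -0.40514869  0.022     ] [ 0.46862288 -0.35399694  0.022     ] 0.1087974375931031 109.89604373678154
[ 0.48875117 -0.419608    0.10823686] 22.0667
holes in tool [0.12290661 0.00304079 0.08630292] [0.01411008 0.00348241 0.08623953]
final xyz [68.5  3.3 88.8] dr [-0.002 -0.001 -0.004] deg 0.3 dist 112.0
```

Request:
send_rows(xyz=[[7,0,4],[20,0,12],[35,1,22],[50,1,34],[62,2,46],[69,2,58],[69,2,68],[69,2,76],[69,2,80],[69,2,80]], dr=[[0,0,0],[0,0,0],[0,0,0],[0,0,0],[0,0,0],[0,0,0],[0,0,0],[0,0,0],[0,0,0],[0,0,0]])

```text
time: 22.9
position: [0.4678, -0.3541, 0.0285]
tool_rot: [-1.808, -2.569, 0.002]
ft_force: [-0.1, -1.2, 0.2]
grip_width: 0.998
grip_force: 0.0
```

```bash
python3 - <<'E'
from h import *
s=get_state();Rm=R.from_rotvec(s["tool_rot"]).as_matrix();print(s["position"],Rm.round(4).tolist())
seg(s["position"],Rm,[.4690,-.3539,.0195],down(109.85))
E
```

```text
[ 0.46782968 -0.35407187  0.02850113] [[-0.3377, 0.9412, -0.0008], [0.9412, 0.3377, -0.0007], [-0.0004, -0.0009, -1.0]]
final xyz [-0.2  1.2  9. ] dr [-0.001  0.    -0.002] deg 0.1 dist 9.0
```

Request:
send_rows(xyz=[[0,0.5,2],[0,1,5],[0,1,7],[0,1,9],[0,1,9],[0,1,9],[0,1,9],[0,1,9],[0,1,9],[0,1,9]], dr=[[0,0,0],[0,0,0],[0,0,0],[0,0,0],[0,0,0],[0,0,0],[0,0,0],[0,0,0],[0,0,0],[0,0,0]])

```text
time: 23.73
position: [0.4689, -0.3536, 0.0199]
tool_rot: [1.807, 2.569, -0.001]
ft_force: [0.5, -0.4, -0.8]
grip_width: 0.998
grip_force: 0.0
```

Request:
send_rows(xyz=[[0,0,0],[0,0,0],[0,0,0],[0,0,0],[0,0,0],[0,0,0],[0,0,0],[0,0,0],[0,0,0],[0,0,0]], dr=[[0,0,0],[0,0,0],[0,0,0],[0,0,0],[0,0,0],[0,0,0],[0,0,0],[0,0,0],[0,0,0],[0,0,0]], jaw=50, grip_force=35)

```text
time: 24.57
position: [0.4689, -0.3536, 0.0199]
tool_rot: [1.807, 2.569, -0.001]
ft_force: [0.2, 0.2, 0.5]
grip_width: 0.731
grip_force: 35.0
```

Request:
send_rows(xyz=[[0,0,-2],[0,0,-6],[0,0,-14],[0,0,-25],[0,0,-40],[0,0,-55],[0,0,-70],[0,0,-80],[0,0,-80],[0,0,-80]], dr=[[0,0,0],[0,0,0],[0,0,0],[0,0,0],[0,0,0],[0,0,0],[0,0,0],[0,0,0],[0,0,0],[0,0,0]])

```text
time: 25.4
position: [0.4693, -0.3538, 0.1007]
tool_rot: [1.807, 2.568, -0.0]
ft_force: [0.2, -0.2, -1.8]
grip_width: 0.731
grip_force: 35.0
```

```bash
python3 - <<'E'
from h import *
s=get_state();Rm=R.from_rotvec(s["tool_rot"]).as_matrix();print(s["position"],Rm.round(3).tolist(),s["ft_force"])
np.savez("w5.npz",**{k:np.array(v) for k,v in s.items()})
im=get_image("wrist");save("w5",im);C=cam("wrist",s)
P=s["position"]
for z in(.0025,): print("pred left hole top (tool x55,y0,z)",proj(C,P+Rm@[.055,0,z]),proj(C,P+Rm@[.065,0,z]))
save("c5",cv2.resize(im[130:384,130:386],(600,596),interpolation=cv2.INTER_CUBIC))
E
```

```text
[ 0.46927937 -0.35375445  0.10069266] [[-0.338, 0.941, 0.001], [0.941, 0.338, -0.001], [-0.001, 0.001, -1.0]] [ 0.18801975 -0.22668469 -1.75101291]
pred left hole top (tool x55,y0,z) [252.7559162  143.67235558] [252.76464798 123.34473757]
```

View pics/c5.png

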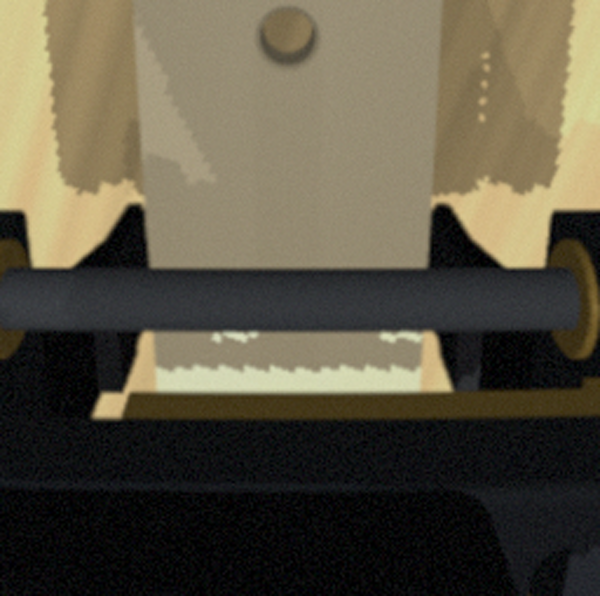

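The hole sits at crop (288,36), full-frame (252.6,145.1), and the blank is centred in the jaws.

```bash
cat >> fit.py <<'E'
s5=dict(np.load("w5.npz"));C5=cam("wrist",s5);R5=R.from_rotvec(s5["tool_rot"]).as_matrix()
o,d=ray(C5,252.6,145.1);o=R5.T@(o-s5["position"]);d=R5.T@d;HT=o+d*(-.0021-o[2])/d[2]
OX=HT[0]-.055   # blank centre along tool x
TH=toolhang(PHI)
def tcp(off,dx=0,dy=0): # TCP for blank underside 'off' m from face
    return FC+face(PHI)@[dx,dy-OX,.0199+off]
E
python3 - <<'E'
from fit import *
print("hole in tool",HT,OX)
s=get_state();Rm=R.from_rotvec(s["tool_rot"]).as_matrix()
# same-camera estimate of face in w3 tool frame
print("pin L tip in w3 tool",R.from_rotvec(st["tool_rot"]).as_matrix().T@(FC+face(PHI)@[0,.055,.027]-st["position"]))
print(tcp(.06),tcp(.032),tcp(0))
p=s["position"]+np.array([0,0,.0008]);T=tcp(.06)
r=R.from_matrix(Rm.T@TH).as_rotvec()
A=np.array([.47,-.3,.33]);RA=Rm@R.from_rotvec((r*.4).round(2)).as_matrix()
B=np.array([.53,-.06,.36])
seg(p,Rm,A,RA);seg(A,RA,B,TH);seg(B,TH,T,TH)
E
```

```text
hole in tool [ 5.4795008e-02 -8.2525277e-05 -2.1000000e-03] -0.00020499199858101114
pin L tip in w3 tool [ 0.11666092 -0.00398647  0.07331913]
[ 0.56692931 -0.01611187  0.29368907] [ 0.58027337 -0.02034697  0.26944036] [ 0.59552373 -0.02518708  0.24172754]
final xyz [  49.7   19.1 -229.5] dr [-0.2  -0.07  0.25] deg 18.8 dist 236.0
final xyz [232.1  87.7 -22.8] dr [-0.304 -0.101  0.388] deg 28.8 dist 249.0
final xyz [ 53.  -14.2  68.4] dr [0. 0. 0.] deg 0.0 dist 88.0
```

```bash
python3 - <<'E'
from fit import *
s=get_state();Rm=R.from_rotvec(s["tool_rot"]).as_matrix()
p=s["position"]+np.array([0,0,.0008]);T=tcp(.06)
r=R.from_matrix(Rm.T@TH).as_rotvec();print(r)
A=np.array([.48,-.3,.32]);RA=Rm@R.from_rotvec((r*.35).round(2)).as_matrix()
B=np.array([.545,-.11,.31]);RB=RA@R.from_rotvec((R.from_matrix(RA.T@TH).as_rotvec()*.6).round(2)).as_matrix()
seg(p,Rm,A,RA);seg(A,RA,B,RB);seg(B,RB,T,TH)
E
```

```text
[-0.50515283 -0.1703875   0.63698631]
final xyz [  46.3   28.5 -219.5] dr [-0.18 -0.06  0.22] deg 16.6 dist 226.0
final xyz [181.1  85.4  18.8] dr [-0.2  -0.07  0.25] deg 18.8 dist 201.0
final xyz [96.5  3.1 15.3] dr [-0.125 -0.043  0.167] deg 12.2 dist 98.0
```

Request:
send_rows(xyz=[[3,2,-14],[8,5,-38],[13,8,-63],[19,11,-89],[24,15,-115],[29,18,-140],[34,21,-164],[39,24,-187],[43,27,-206],[46,28,-219]], dr=[[-0.01,0,0.01],[-0.03,-0.01,0.04],[-0.05,-0.02,0.06],[-0.07,-0.02,0.09],[-0.09,-0.03,0.11],[-0.11,-0.04,0.14],[-0.13,-0.04,0.16],[-0.15,-0.05,0.18],[-0.17,-0.06,0.2],[-0.18,-0.06,0.22]])

```text
time: 26.28
position: [0.4797, -0.3001, 0.3212]
tool_rot: [1.975, 2.234, 0.171]
ft_force: [0.4, 1.1, -1.1]
grip_width: 0.73
grip_force: 35.0
```

Request:
send_rows(xyz=[[12,6,1],[30,14,3],[50,24,5],[72,34,8],[94,44,10],[116,55,12],[137,65,14],[156,74,16],[171,81,18],[181,85,19]], dr=[[-0.01,0,0.02],[-0.03,-0.01,0.04],[-0.05,-0.02,0.07],[-0.08,-0.03,0.1],[-0.1,-0.03,0.13],[-0.12,-0.04,0.16],[-0.15,-0.05,0.19],[-0.17,-0.06,0.21],[-0.19,-0.07,0.24],[-0.2,-0.07,0.25]])

```text
time: 27.12
position: [0.5438, -0.1078, 0.3078]
tool_rot: [2.107, 1.848, 0.332]
ft_force: [0.2, -0.0, -2.1]
grip_width: 0.732
grip_force: 35.0
```

Request:
send_rows(xyz=[[8,0,1],[20,1,3],[34,1,5],[48,2,8],[62,2,10],[75,3,12],[86,3,14],[93,3,15],[96,3,15],[96,3,15]], dr=[[-0.01,0,0.01],[-0.03,-0.01,0.04],[-0.05,-0.02,0.07],[-0.07,-0.025,0.09],[-0.09,-0.03,0.12],[-0.11,-0.04,0.14],[-0.12,-0.04,0.16],[-0.125,-0.043,0.167],[-0.125,-0.043,0.167],[-0.125,-0.043,0.167]])

```text
time: 27.95
position: [0.5656, -0.0168, 0.292]
tool_rot: [2.169, 1.588, 0.424]
ft_force: [-0.1, -0.8, -1.9]
grip_width: 0.73
grip_force: 35.0
```

```bash
cat >> fit.py <<'E'
def rep(s):
    Rm=R.from_rotvec(s["tool_rot"]).as_matrix();F=face(PHI)
    e=F.T@(s["position"]-FC);print("t",round(s["time"],2),"blank in face frame mm: x",(e[0]*1e3).round(2),"y",((e[1]+OX)*1e3).round(2),"off",((e[2]-.0199)*1e3).round(2),"rot err",R.from_matrix(Rm.T@TH).as_rotvec().round(4),"F tool",(Rm.T@s["ft_force"]).round(1),"M tool",(Rm.T@s["torque"]).round(2),"grip",s["grip_width"].__round__(3))
E
python3 - <<'E'
from fit import *
s=get_state();rep(s);print(np.round(s["joint_positions"],2),s["torque"])
E
```

```text
t 27.95 blank in face frame mm: x -1.55 y -1.1 off 59.03 rot err [-0.0008 -0.0002  0.0011] F tool [-0.8 -0.8  1.8] M tool [ 0.83 -0.16 -0.06] grip 0.73
[-0.18 -0.22  0.02  2.01  0.29  0.9  -0.6 ] [ 0.09232963  0.84092095 -0.02684209]
```

Request:
send_rows(xyz=[[0,0,2],[0.5,0.7,6],[1,1.5,11],[1,1.5,16],[1,1.5,21],[1,1.5,25],[1,1.5,27],[1,1.5,27],[1,1.5,27],[1,1.5,27]], dr=[[0,0,0],[0,0,0],[0,0,0],[0,0,0],[0,0,0],[0,0,0],[0,0,0],[0,0,0],[0,0,0],[0,0,0]])

```text
time: 28.78
position: [0.5807, -0.0209, 0.2701]
tool_rot: [2.168, 1.586, 0.426]
ft_force: [-0.6, -0.6, -3.2]
grip_width: 0.732
grip_force: 35.0
```

```bash
python3 - <<'E'
from fit import *
s=get_state();rep(s)
im=get_image("wrist");save("w6",im)
C=cam("wrist",s);Rm=R.from_rotvec(s["tool_rot"]).as_matrix()
print("hole top at",proj(C,s["position"]+Rm@[.055+OX,0,-.0021]),"hole bottom",proj(C,s["position"]+Rm@[.055+OX,0,.0199]),"pin tip pred",proj(C,FC+face(PHI)@[0,.055,.027]))
save("c6",cv2.resize(im[115:175,222:282],(600,600),interpolation=cv2.INTER_CUBIC))
E
```

```text
t 28.78 blank in face frame mm: x 0.97 y -0.45 off 32.21 rot err [ 0.0009 -0.0003  0.0001] F tool [-0.7 -2.   2.6] M tool [ 0.84 -0.07 -0.09] grip 0.732
hole top at [253.08269873 145.09974971] hole bottom [252.9944376  140.76076013] pin tip pred [251.26028555 139.12631926]
```

View pics/c6.png

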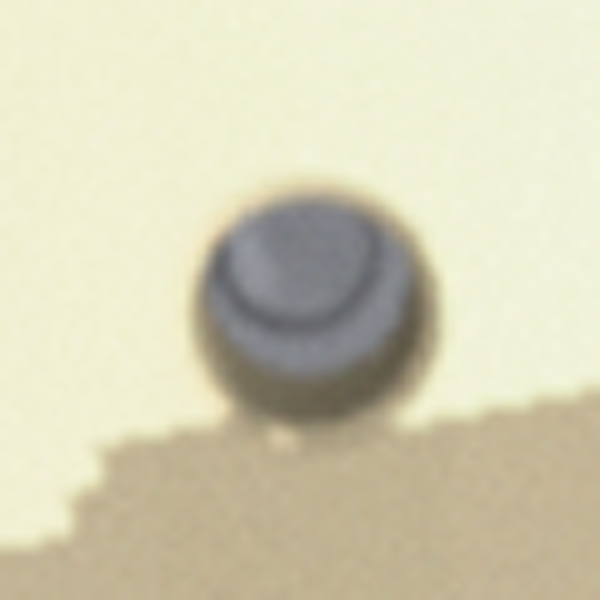

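The pin tip is visible through the left hole: ring centre about (302,250) against the rim centre at (317,308) in the crop. After parallax it is about 0.4 mm off uphill. I'll correct and feed in.

Request:
send_rows(xyz=[[0,-0.2,0],[0,-0.4,0],[0,-0.4,1],[0,-0.4,2],[0,-0.4,3],[0,-0.4,4],[0,-0.4,5],[0,-0.4,6],[0,-0.4,7],[0,-0.4,8]], dr=[[0,0,0],[0,0,0],[0,0,0],[0,0,0],[0,0,0],[0,0,0],[0,0,0],[0,0,0],[0,0,0],[0,0,0]])

```text
time: 29.67
position: [0.5841, -0.0221, 0.2625]
tool_rot: [2.169, 1.586, 0.426]
ft_force: [-0.4, 0.2, -2.5]
grip_width: 0.736
grip_force: 35.0
```

```bash
python3 - <<'E'
from fit import *
s=get_state();rep(s)
E
```

```text
t 29.67 blank in face frame mm: x 0.36 y -0.52 off 23.89 rot err [ 0.0005 -0.0001  0.0001] F tool [ 0.1 -1.7  1.9] M tool [ 0.8  -0.12 -0.05] grip 0.736
```

Request:
send_rows(xyz=[[0,0,1],[0,0,2],[0,0,3],[0,0,4],[0,0,5],[0,0,6],[0,0,7],[0,0,8],[0,0,9],[0,0,10]], dr=[[0,0,0],[0,0,0],[0,0,0],[0,0,0],[0,0,0],[0,0,0],[0,0,0],[0,0,0],[0,0,0],[0,0,0]])

```text
time: 30.5
position: [0.5889, -0.0236, 0.2539]
tool_rot: [2.169, 1.586, 0.426]
ft_force: [-0.2, 0.2, -2.6]
grip_width: 0.731
grip_force: 35.0
```

```bash
python3 - <<'E'
from fit import *
s=get_state();rep(s)
E
```

```text
t 30.5 blank in face frame mm: x 0.38 y -0.54 off 13.91 rot err [ 0.0005 -0.0002  0.    ] F tool [ 0.1 -1.5  2.1] M tool [ 0.8  -0.12  0.02] grip 0.731
```

Engaged freely. On towards the plate.

Request:
send_rows(xyz=[[0,0,1],[0,0,2],[0,0,3],[0,0,4],[0,0,5],[0,0,6],[0,0,7],[0,0,8],[0,0,9],[0,0,10]], dr=[[0,0,0],[0,0,0],[0,0,0],[0,0,0],[0,0,0],[0,0,0],[0,0,0],[0,0,0],[0,0,0],[0,0,0]])

```text
time: 31.33
position: [0.5937, -0.0251, 0.2453]
tool_rot: [2.169, 1.586, 0.426]
ft_force: [0.2, 0.8, -0.8]
grip_width: 0.733
grip_force: 35.0
```

```bash
python3 - <<'E'
from fit import *
s=get_state();rep(s)
E
```

```text
t 31.33 blank in face frame mm: x 0.38 y -0.52 off 3.92 rot err [ 0.0005 -0.0001  0.0001] F tool [ 0.8 -0.5  0.7] M tool [ 0.76 -0.1  -0.06] grip 0.733
```

Request:
send_rows(xyz=[[0,0,0.5],[0,0,1],[0,0,1.5],[0,0,2],[0,0,2.5],[0,0,3],[0,0,3.2],[0,0,3.2],[0,0,3.2],[0,0,3.2]], dr=[[0,0,0],[0,0,0],[0,0,0],[0,0,0],[0,0,0],[0,0,0],[0,0,0],[0,0,0],[0,0,0],[0,0,0]])

```text
time: 32.17
position: [0.5952, -0.0256, 0.2426]
tool_rot: [2.168, 1.586, 0.426]
ft_force: [-0.7, 0.4, -1.9]
grip_width: 0.733
grip_force: 35.0
```

```bash
python3 - <<'E'
from fit import *
s=get_state();rep(s)
E
```

```text
t 32.17 blank in face frame mm: x 0.4 y -0.52 off 0.82 rot err [ 0.0005 -0.0002  0.0001] F tool [ 0.1 -1.6  1.3] M tool [ 0.8  -0.03 -0.06] grip 0.733
```

Request:
send_rows(xyz=[[0,0,0.3],[0,0,0.6],[0,0,0.9],[0,0,1.2],[0,0,1.5],[0,0,1.5],[0,0,1.5],[0,0,1.5],[0,0,1.5],[0,0,1.5]], dr=[[0,0,0],[0,0,0],[0,0,0],[0,0,0],[0,0,0],[0,0,0],[0,0,0],[0,0,0],[0,0,0],[0,0,0]])

```text
time: 33.0
position: [0.5953, -0.0256, 0.2425]
tool_rot: [2.169, 1.586, 0.425]
ft_force: [-10.9, 1.7, 7.9]
grip_width: 0.733
grip_force: 35.0
```

```bash
python3 - <<'E'
from fit import *
s=get_state();rep(s)
E
```

```text
t 33.0 blank in face frame mm: x 0.45 y -0.5 off 0.71 rot err [ 0.0001  0.0001 -0.0002] F tool [ -1.7  -5.5 -12.3] M tool [ 1.98 -0.53 -0.15] grip 0.733
```

Request:
send_rows(xyz=[[0,0,0.3],[0,0,0.6],[0,0,0.9],[0,0,1],[0,0,1],[0,0,1],[0,0,1],[0,0,1],[0,0,1],[0,0,1]], dr=[[0,0,0],[0,0,0],[0,0,0],[0,0,0],[0,0,0],[0,0,0],[0,0,0],[0,0,0],[0,0,0],[0,0,0]])

```text
time: 33.83
position: [0.5953, -0.0256, 0.2425]
tool_rot: [2.169, 1.586, 0.425]
ft_force: [-18.3, 2.4, 14.4]
grip_width: 0.735
grip_force: 35.0
```

```bash
python3 - <<'E'
from fit import *
s=get_state();rep(s)
E
```

```text
t 33.83 blank in face frame mm: x 0.47 y -0.49 off 0.69 rot err [-0.0001  0.0003 -0.0002] F tool [ -3.3  -8.5 -21.6] M tool [ 2.65 -0.88 -0.13] grip 0.735
```

Firm seating (−22 N, no travel). I'll relax the push, open, and withdraw along the pins.

Request:
send_rows(xyz=[[0,0,-1],[0,0,-1.8],[0,0,-1.8],[0,0,-1.8],[0,0,-1.8],[0,0,-1.8],[0,0,-1.8],[0,0,-1.8],[0,0,-1.8],[0,0,-1.8]], dr=[[0,0,0],[0,0,0],[0,0,0],[0,0,0],[0,0,0],[0,0,0],[0,0,0],[0,0,0],[0,0,0],[0,0,0]])

```text
time: 34.67
position: [0.5953, -0.0255, 0.2426]
tool_rot: [2.169, 1.586, 0.426]
ft_force: [-6.2, 0.3, 6.3]
grip_width: 0.733
grip_force: 35.0
```

Request:
send_rows(xyz=[[0,0,0],[0,0,0],[0,0,0],[0,0,0],[0,0,0],[0,0,0],[0,0,0],[0,0,0],[0,0,0],[0,0,0]], dr=[[0,0,0],[0,0,0],[0,0,0],[0,0,0],[0,0,0],[0,0,0],[0,0,0],[0,0,0],[0,0,0],[0,0,0]], jaw=87)

```text
time: 35.5
position: [0.5955, -0.0257, 0.242]
tool_rot: [2.169, 1.586, 0.426]
ft_force: [-0.1, -0.4, 0.2]
grip_width: 0.999
grip_force: 0.0
```

Request:
send_rows(xyz=[[0,0,-2],[0,0,-6],[0,0,-11],[0,0,-17],[0,0,-24],[0,0,-32],[0,0,-40],[0,0,-48],[0,0,-54],[0,0,-56]], dr=[[0,0,0],[0,0,0],[0,0,0],[0,0,0],[0,0,0],[0,0,0],[0,0,0],[0,0,0],[0,0,0],[0,0,0]])

```text
time: 36.33
position: [0.5688, -0.0168, 0.2922]
tool_rot: [2.167, 1.586, 0.428]
ft_force: [0.9, 0.7, 0.8]
grip_width: 1.0
grip_force: 0.0
```

```bash
python3 - <<'E'
from fit import *
s=get_state();rep(s);print(np.round(s["joint_positions"],2))
E
```

```text
t 36.33 blank in face frame mm: x 1.2 y -0.18 off 57.64 rot err [ 0.0025 -0.0012 -0.0001] F tool [ 0.9  0.9 -0.4] M tool [ 0.57 -0.12 -0.01] grip 1.0
[-0.17 -0.22  0.02  2.    0.3   0.9  -0.6 ]
```

Request:
send_rows(xyz=[[-6,0,-1],[-18,0,-4],[-34,0,-7],[-52,0,-10],[-72,0,-13],[-94,0,-15],[-116,0,-15],[-138,0,-15],[-155,0,-15],[-160,0,-15]], dr=[[0,0,0],[0.01,0,-0.02],[0.03,0.01,-0.04],[0.06,0.02,-0.07],[0.09,0.03,-0.1],[0.12,0.04,-0.14],[0.15,0.05,-0.18],[0.18,0.06,-0.22],[0.2,0.07,-0.25],[0.2,0.07,-0.25]])

```text
time: 37.17
position: [0.5123, -0.1717, 0.3034]
tool_rot: [2.081, 1.979, 0.275]
ft_force: [-0.7, 0.1, -0.1]
grip_width: 0.996
grip_force: 0.0
```

Request:
send_rows(xyz=[[-10,-5,0],[-25,-14,0],[-45,-25,0],[-70,-38,0],[-95,-50,0],[-118,-60,0],[-135,-70,0],[-145,-75,0],[-150,-80,0],[-150,-80,0]], dr=[[0,0,0],[0,0,0],[0,0,0],[0,0,0],[0,0,0],[0,0,0],[0,0,0],[0,0,0],[0,0,0],[0,0,0]])

```text
time: 38.0
position: [0.4284, -0.3145, 0.2836]
tool_rot: [2.078, 1.983, 0.277]
ft_force: [0.3, -0.6, -0.1]
grip_width: 0.997
grip_force: 0.0
```

```bash
python3 - <<'E'
from fit import *
s=get_state();print(s["time"],s["position"])
for n in("top","side"):
    C=cam(n);im=get_image(n);save(n+"7",im);F=face(PHI)
    out=[[-32,95],[-32,-95],[8,-95],[32,-72],[32,72],[8,95]]
    poly=np.array([proj(C,FC+F@[x/1e3,y/1e3,.022]) for x,y in out])
    m0=poly.mean(0);ref=im[int(m0[1]+4),int(m0[0])].astype(int);print(n,"pred cen",m0.round(1),"colour",ref)
    d=np.abs(im.astype(int)-ref).max(2)<28;d=d.astype(np.uint8)
    k,l,stt,cen=cv2.connectedComponentsWithStats(d);i=l[int(m0[1]+4),int(m0[0])]
    cs=cv2.findContours((l==i).astype(np.uint8),cv2.RETR_EXTERNAL,cv2.CHAIN_APPROX_NONE)[0];c=max(cs,key=cv2.contourArea)
    print("seen",cv2.minAreaRect(c),cv2.contourArea(c),"pred",cv2.minAreaRect(poly.astype(np.float32)),cv2.contourArea(poly.astype(np.float32)))
E
```

```text
38.0 [ 0.42843542 -0.31450709  0.28356335]
top pred cen [229.  167.7] colour [158 149 123]
seen ((214.0, 238.0), (290.0, 406.0), 90.0) 84320.0 pred ((228.75601196289062, 168.2881317138672), (55.45248794555664, 17.148094177246094), 18.28540802001953) 902.4344635694288
side pred cen [237.8 182.1] colour [245 234 210]
seen ((237.28660583496094, 179.5254669189453), (20.510833740234375, 41.340904235839844), 61.38954162597656) 630.0 pred ((238.7029571533203, 182.21449279785156), (16.680273056030273, 42.569984436035156), 61.91130065917969) 624.7031585710356
```

The side view matches the predicted hung pose to within about 3 px and 0.5°. Handing in.

```bash
python3 -c "
from bench import *
print(close_job())"
```

```text
the job is handed in; nothing more can be done
None
```

The job is handed in at about 38 s. I swung the swivel into its third click at about 1.33–1.34 rad, where it resisted both ways, and let go. The plunger drop is judged from that resistance; I did not see it. The drilled blank then went onto both pins, seated firmly against the plate with its straight edge downhill, and was released; the side view agreed with the expected pose.

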